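# Load the open chip packages into the bonding carrier and cover it

### The job

Get the carrier ready for the wire bonder: put each of the three open chip packages flat into the pocket of the nest that fits its size, setting it down without dropping it, and leave the two sealed packages (the ones with a metal lid) where they lie. When all three are in, put the dust cover over the nests so that it stands fully down on the carrier plate all round.

Things in the scene. Friction and masses are not known exactly. Their poses are not given: they have to be found in the camera images.
- carrier: carrier base plate: bright aluminium plate 120 (x) x 240 (y) x 6 mm lying on the bench, with three grey nests in a row along y (row 76 x 196 mm). It is fixed. Origin: centre of its underside, on the bench top; z up; upper face 6 mm above it. The cover belongs over the row of nests, long side along y, standing on this upper face.
- nest_large: nest for the large package: grey insert 76 (x) x 56 (y) x 8 mm fixed on the carrier, one dark-floored rectangular pocket in its centre, long side along x: 60 x 40 mm at its floor, bevelled out to 67 x 47 mm at the rim. Floor 2 mm, rim 8 mm above the origin (centre of the underside, on the carrier's upper face; z up). The nests stand 70 mm apart along the carrier's y, in any order.
- nest_medium: nest for the medium package: grey insert 76 (x) x 56 (y) x 8 mm fixed on the carrier, one dark-floored rectangular pocket in its centre, long side along x: 48 x 34 mm at its floor, bevelled out to 55 x 41 mm at the rim. Floor 2 mm, rim 8 mm above the origin (centre of the underside, on the carrier's upper face; z up). The nests stand 70 mm apart along the carrier's y, in any order.
- nest_small: nest for the small package: grey insert 76 (x) x 56 (y) x 8 mm fixed on the carrier, one dark-floored rectangular pocket in its centre, long side along x: 36 x 28 mm at its floor, bevelled out to 43 x 35 mm at the rim. Floor 2 mm, rim 8 mm above the origin (centre of the underside, on the carrier's upper face; z up). The nests stand 70 mm apart along the carrier's y, in any order.
- open_large: large open chip package: white ceramic block 52 (x) x 32 (y) x 15 mm, OPEN on top: a rectangular cavity with a dark chip on its floor. Gold leads 4 mm long, 8 to 9 mm above the underside, on its two short ends (x); grip it across the 32 mm (y). Loose, lies flat. Origin: centre of its underside; z up. 45 to 95 g.
- sealed_large: large sealed chip package: white ceramic block 52 (x) x 32 (y) x 15 mm, SEALED: a flat gold-coloured metal lid closes its whole top; else like the open one. Gold leads 4 mm long, 8 to 9 mm above the underside, on its two short ends (x); grip it across the 32 mm (y). Loose, lies flat. Origin: centre of its underside; z up. 45 to 95 g.
- open_medium: medium open chip package: white ceramic block 40 (x) x 26 (y) x 15 mm, OPEN on top: a rectangular cavity with a dark chip on its floor. Gold leads 4 mm long, 8 to 9 mm above the underside, on its two short ends (x); grip it across the 26 mm (y). Loose, lies flat. Origin: centre of its underside; z up. About 46 g.
- sealed_medium: medium sealed chip package: white ceramic block 40 (x) x 26 (y) x 15 mm, SEALED: a flat gold-coloured metal lid closes its whole top; else like the open one. Gold leads 4 mm long, 8 to 9 mm above the underside, on its two short ends (x); grip it across the 26 mm (y). Loose, lies flat. Origin: centre of its underside; z up. About 46 g.
- open_small: small open chip package: white ceramic block 28 (x) x 20 (y) x 15 mm, OPEN on top: a rectangular cavity with a dark chip on its floor. Gold leads 4 mm long, 8 to 9 mm above the underside, on its two short ends (x); grip it across the 20 mm (y). Loose, lies flat. Origin: centre of its underside; z up. About 30 g.
- cover: dust cover: black plastic hood open below, 96 (x) x 216 (y) x 27 mm outside, walls and top 3 mm, lying open side down. Bright metal bar handle on its top, centred, on posts 34 mm either side of the middle: bar 14 mm wide (x), 84 mm long (y), from 40 to 52 mm above the origin; grip it across the 14 mm. Loose, 0.15 to 0.31 kg. Origin: centre of its lower edge plane; z up.
Mind the look-alikes: they are no part of the job. Leave any blue look-alike of the open_large alone.

How it is judged:
By the outcome, as a careful person would: the job done as asked, in the order asked, and still so for the second after the job is handed in, with the robot touching nothing.
It also fails if it takes over 104 s, if anything falls off the work surface, if the arm or the gripper's body presses on something with over 40 N, if the wrist force passes 120 N, or if a joint passes its speed limit or range.

### The arm

A 6-joint arm with a two-finger parallel gripper is mounted at the origin on a cart in front of the work surface, level with it; the furniture and walls round the work are solid. World frame = base frame: x ahead of the robot, y to its left, z up, the work surface at z = 0. Lengths are in m, angles in degrees, forces in N, time in s.
With the tool pointing down it reaches from about 0.4 to 0.825 m from the base axis. Payload 7 kg.
Tool frame: the origin (TCP) lies on the centre line of the jaws, within the pads' length; the fingertips stand 8 mm ahead of it and the grasp point (between the pads) lies 11 mm behind it; z points along the fingers, y is the line along which they close (so a half turn about z gives the same grasp; the last joint's range is limited). The gripper opens to 88 mm and grips with 3 to 60 N. Pads are 19 mm wide; open, the fingers measure 130 mm over their backs; the gripper's body (78 mm by 193 mm) begins 47 mm behind the grasp point.
Start: joints at [-59.181, 20.546, 0.682, 0, -70.136, -16.507], TCP at [0.167, -0.654, 0.235] pointing down, gripper open.
Joint ranges: [-176.03, 176.03], [-82.01, 121.73], [-58.28, 71.71], [-173.87, 95.51], [-174.79, -0.11], [-173.66, 173.66]. Speed limits (degrees/s): [136.94, 136.94, 172.46, 180, 180, 180].

### API

Orientations are given as [roll, pitch, yaw] about the fixed x, y, z axes, in that order (R = Rz(yaw) Ry(pitch) Rx(roll)).
In Python, from plant import r gives the robot as it stands.
- The arm moves only by the tool carry_out, never from a script. Its argument "targets" is a list of rows, each a list of 6 numbers: the shift along the tool's x, y, z scaled (see below), then the turn, a rotation vector about the tool's x, y, z scaled (see below). A call has 1 to 5 rows; each row shifts and turns the commanded pose from where the row before left it, along the tool's axes as they then stand; what a row does not reach is not made up. The controller multiplies each number of a shift by 0.5 m and each number of a turn by 60 degrees. A row lasts 1/8 s, in which the tool goes at most 62.5 mm and 10.7 degrees, less where a joint would pass 70% of its speed; a pose out of reach is approached as far as the arm can. A call with a number of a shift or a turn outside -1 to 1 is refused whole. A call with a gripper value outside its range is refused whole. "hand" is the opening, from 0 (shut) to 1 (fully open), set as the call begins (left out, the last holds). The fingers move at their own pace and stop on an object; "squeeze" is the grip in N (left out, the last holds). Time passes only in rows, so rows that do not move let the fingers close. It gives the time, the measured TCP pose, the force, the opening and the grip force at its end, in the units of the state.
- r.get_state(): the state, without advancing time (a new reading comes with each control period).
- r.capture(name): name is "side" or "top" or "wrist"; returns the picture (420x560x3 uint8, red, green, blue); there is no depth.
- r.camera_info(name): a dict with "K" (3x3 intrinsics, pixels), "eye" and "attitude" of the camera in the world. Camera axes: x right, y down, z forward; pixel columns grow to the right and rows downward; lengths in m; the calibration is good to about 2 mm. A picture is of the moment at which its call begins: read the wrist's pose just before it. camera_info takes no time and is no camera call; for the wrist camera it gives the pose at the moment of the call.
- r.close_job(): hands the job in; it is judged then, once.
The state is a dict: "time_s": time; "joints": joint angles; "qd": joint speeds; "joint_torque": joint torques, N m; "tcp_pos": TCP position; "eef_rot": TCP orientation; "contact_force": force on the tool from outside, world axes, zero at the start; "moment": the same for the moment, N m; "gripper_width": finger opening in m; "gripper_force": force on a finger pad.
Only numpy, scipy, OpenCV 4.12 (cv2) and the standard library are available. Lean on these libraries where they do the work, as an engineer would, in place of code of your own. Each camera call takes 0.05 s, during which the arm holds its last target. There are 200 camera calls.

## Working session

There is one attempt and no reset: what is moved stays moved. The work goes in short steps, Python scripts to look and compute and a tool call to move; the robot and the scene stay as the last step left them, time stands still between calls to the robot, and variables do not carry over. Pictures are saved under pics/ and viewed, at most 14 in all, crops included, and the job is handed in when it is done.

Besides the shell and the picture viewer there is one more tool, called after "Request:" as name(argument=value, ...) on one line, values as JSON. carry_out: Moves the arm, as the interface text tells. Its arguments: {"type":"object","properties":{"targets":{"type":"array","items":{"type":"array","items":{"type":"number","minimum":-1,"maximum":1}}},"hand":{"type":"number"},"squeeze":{"type":"number"}},"required":["targets"]}

```bash
ls; mkdir -p pics; python3 - <<'E'
from plant import r
import cv2
s=r.get_state();print(s)
for n in ("top","side"):
    i=r.camera_info(n);print(n,i)
    cv2.imwrite(f"pics/{n}0.png",r.capture(n)[:,:,::-1])
print(r.camera_info("wrist"))
E
```

```text
pics
{'time_s': 0.0, 'joints': array([-5.91821603e+01,  2.05914000e+01,  6.34528757e-01, -1.97916837e-02,
       -7.01358524e+01, -1.65068138e+01]), 'qd': array([ 0.01529749, -0.02135667, -0.04534135,  0.00870964,  0.00133309,
       -0.02782251]), 'joint_torque': array([ 1.78894206e-03, -5.82718492e+01,  2.93050539e+01,  6.99776441e+00,
        6.57933037e-03, -1.67744938e-04]), 'tcp_pos': array([ 0.16670802, -0.65360523,  0.23362984]), 'eef_rot': array([ 1.79905811e+02, -8.50935613e-03, -1.65695707e+02]), 'contact_force': array([-0.00788079,  0.02054936,  0.21777778]), 'moment': array([-0.00288354, -0.00039455, -0.0321539 ]), 'gripper_force': 0.0, 'gripper_width': 0.08753008887843132}
top {'K': array([[384.69171293,   0.        , 277.67750899],
       [  0.        , 384.69171293, 209.58107968],
       [  0.        ,   0.        ,   1.        ]]), 'eye': array([0.34780818, 0.06039831, 0.89529063]), 'attitude': array([-1.68692798e+02,  1.91548612e-02, -8.94079441e+01])}
side {'K': array([[528.29394098,   0.        , 278.683199  ],
       [  0.        , 528.29394098, 210.9636313 ],
       [  0.        ,   0.        ,   1.        ]]), 'eye': array([-0.09232291,  0.43608287,  1.16341855]), 'attitude': array([-149.24827174,   -0.90993613, -119.62198304])}
{'K': array([[351.8974647 ,   0.        , 280.15245542],
       [  0.        , 351.8974647 , 206.18133682],
       [  0.        ,   0.        ,   1.        ]]), 'eye': array([ 0.08699803, -0.67332398,  0.38480193]), 'attitude': array([ 1.62489852e+02, -1.13484559e-01,  1.04330916e+02])}
```

View pics/top0.png

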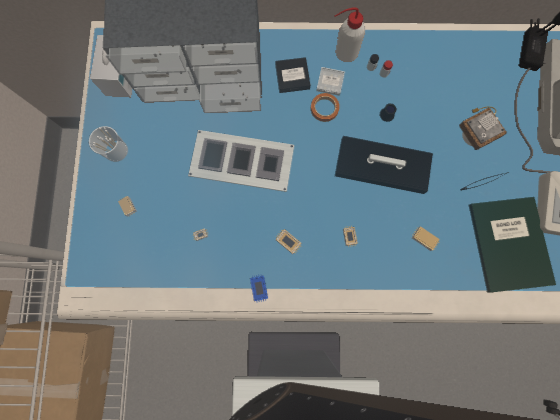

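View pics/side0.png

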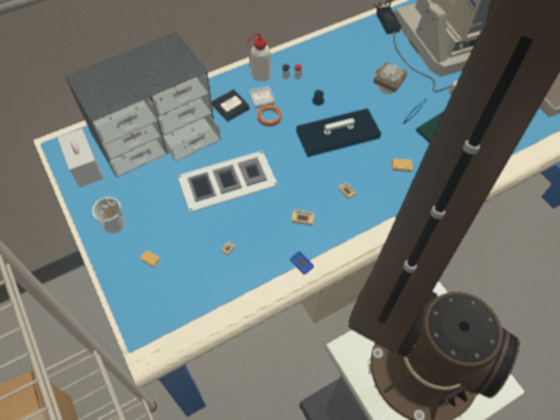

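The top view shows the open small at (200,234), large at (289,241) and medium at (350,236). The sealed ones are at (427,238) and (126,206), and the blue decoy at (259,288). The carrier is at (242,160) and the cover at (385,164). Next I'll get coarse positions.

```bash
cat > h.py <<'E'
import numpy as np,cv2
from scipy.spatial.transform import Rotation as R
from plant import r
def cast(ci,uv,z):
    uv=np.atleast_2d(np.asarray(uv,float))
    d=np.c_[uv,np.ones(len(uv))]@np.linalg.inv(ci["K"]).T@R.from_euler("xyz",ci["attitude"],degrees=True).as_matrix().T
    e=np.array(ci["eye"]);return e+d*((z-e[2])/d[:,2])[:,None]
def rect(pts):
    """centre, long, short, yaw of long side (deg), pts in m"""
    (cx,cy),(w,h),a=cv2.minAreaRect((pts[:,:2]*1000).astype(np.float32))
    if w<h: w,h,a=h,w,a+90
    return np.round([cx,cy,w,h,(a+90)%180-90],1)
def notblue(im):
    hsv=cv2.cvtColor(im,cv2.COLOR_RGB2HSV)
    return (~((hsv[...,0]>95)&(hsv[...,0]<112)&(hsv[...,1]>140))).astype(np.uint8)
def contours(m,lo,hi):
    cs,_=cv2.findContours(m,cv2.RETR_LIST,cv2.CHAIN_APPROX_NONE)
    return [c[:,0].astype(float) for c in cs if lo<cv2.contourArea(c)<hi]
E
python3 - <<'E'
from h import *
im=r.capture("top");ci=r.camera_info("top")
for c in contours(notblue(im),40,8000):
    u,v=c.mean(0)
    if 95<u<470 and 100<v<295:
        z=.015 if len(c)<120 else .006
        print(np.round([u,v]),len(c),rect(cast(ci,c,z)))
big=cv2.resize(im[120:200,180:440],None,fx=3,fy=3,interpolation=cv2.INTER_CUBIC);cv2.imwrite("pics/crop1.png",big[:,:,::-1])
# cabinet height from two views: top front right corner
def p2(a,b):
    A=[];o=[]
    for n,uv in (("top",a),("side",b)):
        ci=r.camera_info(n);p=cast(ci,[uv],0)[0]-ci["eye"];p/=np.linalg.norm(p);M=np.eye(3)-np.outer(p,p);A.append(M);o.append(M@ci["eye"])
    return np.round(np.linalg.lstsq(np.vstack(A),np.hstack(o),rcond=None)[0],3)
print("cab top front right",p2((259,35),(210,77)),"left",p2((107,45),(100,130)), "drawer low right",p2((260,108),(219,136)))
print(cast(r.camera_info("top"),[(260,108)],0.03))
E
```

```text
[260. 285.] 96 [346.7 104.1  50.8  34.4  12.4]
cab top front right [0.836 0.099 0.198] left [0.801 0.398 0.207] drawer low right [0.776 0.109 0.021]
[[0.77123015 0.10787564 0.03      ]]
```

View pics/crop1.png

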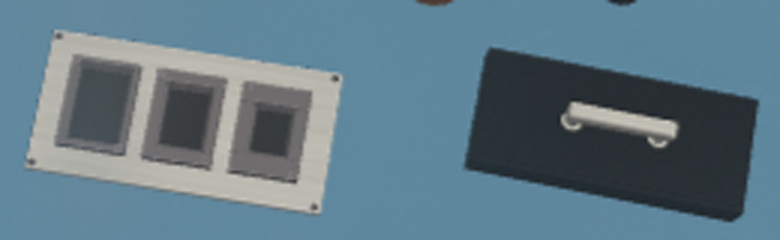

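The crop shows the large nest on the left (+y), medium in the middle and small on the right. The cover handle is at crop (620,122). I'll fix the mask next.

```bash
python3 - <<'E'
from h import *
im=r.capture("top");ci=r.camera_info("top")
hsv=cv2.cvtColor(im,cv2.COLOR_RGB2HSV);print(hsv[200,300],hsv[220,160],hsv[288,259])
m0=np.median(hsv[195:215,250:330].reshape(-1,3),0)
m=((hsv[...,1]<.6*m0[1])|(hsv[...,2]<.55*m0[2])|(abs(hsv[...,0]-m0[0])>7)).astype(np.uint8)
for c in contours(m,25,9000):
    u,v=c.mean(0)
    if 95<u<470 and 100<v<300:
        z=.009 if len(c)<120 else .006
        print(np.round([u,v]),len(c),rect(cast(ci,c,z)))
E
```

```text
[101 102 158] [100 102 158] [113  12  87]
[288. 241.] 64 [450.9  37.5  60.3  34.   50.4]
[200. 234.] 42 [464.8 242.4  37.   22.9 -67.2]
[425. 238.] 68 [ 461.2 -280.1   60.3   36.1   54.4]
[350. 236.] 55 [ 464.8 -105.5   47.5   28.7    8.1]
[127. 206.] 52 [530.4 417.5  47.6  28.8  30.3]
[384. 164.] 256 [ 640.1 -192.1  222.2  105.6   78.8]
[242. 160.] 285 [647.4 151.8 240.7 120.5  81.3]
[108. 144.] 101 [687.2 475.  106.1  72.6  62.3]
[388. 112.] 48 [ 774.5 -206.5   49.1   34.6  -17.4]
[325. 107.] 52 [785.9 -51.   47.3  46.3  35.7]
```

```bash
cat >> h.py <<'E'
def plan(*goals,step=.06,turn=10.,fix=True):
    """goals: (x,y,z,yaw) tool down; prints rows of 1/8 s in tool axes and units"""
    s=r.get_state();p=np.array(s["tcp_pos"]);q=R.from_euler("xyz",s["eef_rot"],degrees=True)
    y0=s["eef_rot"][2]
    for g in goals:
        y1=y0+(g[3]-y0+180)%360-180
        tgt=R.from_euler("xyz",[180,0,y1],degrees=True);d=(q.inv()*tgt).as_rotvec();D=np.array(g[:3])-p
        n=int(max(1,np.ceil(np.linalg.norm(D)/step),np.ceil(np.degrees(np.linalg.norm(d))/turn)))
        print(n,"rows to",np.round(g,3))
        for i in range(n):
            sh=q.inv().apply(D/n);t=np.degrees(d/n)
            print("  ",np.round(np.r_[sh/.5,t/60],3).tolist())
            p=p+D/n;q=q*R.from_rotvec(d/n)
        y0=y1
def st():
    s=r.get_state();print("t",s["time_s"],"tcp",np.round(s["tcp_pos"],4),"rot",np.round(s["eef_rot"],2),"w",round(s["gripper_width"],4),"gf",round(s["gripper_force"],1),"F",np.round(s["contact_force"],1))
E
python3 -c "
from h import *
plan((.465,-.1055,.12,-171.9))"
```

```text
11 rows to [ 4.650e-01 -1.060e-01  1.200e-01 -1.719e+02]
   [-0.077, 0.083, 0.021, 0.0, -0.0, 0.009]
   [-0.076, 0.084, 0.021, 0.0, -0.0, 0.009]
   [-0.076, 0.085, 0.021, 0.0, -0.0, 0.009]
   [-0.075, 0.085, 0.021, 0.0, -0.0, 0.009]
   [-0.074, 0.086, 0.021, 0.0, -0.0, 0.009]
   [-0.073, 0.087, 0.021, 0.0, -0.0, 0.009]
   [-0.072, 0.088, 0.021, 0.0, -0.0, 0.009]
   [-0.071, 0.088, 0.021, 0.0, -0.0, 0.009]
   [-0.07, 0.089, 0.021, 0.0, -0.0, 0.009]
   [-0.07, 0.09, 0.021, 0.0, -0.0, 0.009]
   [-0.069, 0.09, 0.021, 0.0, -0.0, 0.009]
```

Request:
carry_out(targets=[[-0.077, 0.083, 0.021, 0, 0, 0.009], [-0.076, 0.084, 0.021, 0, 0, 0.009], [-0.076, 0.085, 0.021, 0, 0, 0.009], [-0.075, 0.085, 0.021, 0, 0, 0.009], [-0.074, 0.086, 0.021, 0, 0, 0.009]])

```text
time_s: 0.82
tcp_pos: [0.303, -0.4033, 0.1818]
eef_rot: [-180.0, 0.0, -168.4]
contact_force: [0.2, -0.8, 0.3]
gripper_width: 0.0874
gripper_force: 0.0
```

Request:
carry_out(targets=[[-0.073, 0.087, 0.021, 0, 0, 0.009], [-0.072, 0.088, 0.021, 0, 0, 0.009], [-0.071, 0.088, 0.021, 0, 0, 0.009], [-0.07, 0.089, 0.021, 0, 0, 0.009], [-0.07, 0.09, 0.021, 0, 0, 0.009]])

```text
time_s: 1.45
tcp_pos: [0.4377, -0.1532, 0.1295]
eef_rot: [-180.0, 0.0, -171.1]
contact_force: [1.6, -0.7, 0.5]
gripper_width: 0.0877
gripper_force: 0.0
```

Request:
carry_out(targets=[[-0.069, 0.09, 0.021, 0, 0, 0.009], [0, 0, 0, 0, 0, 0], [0, 0, 0, 0, 0, 0]])

```text
time_s: 1.82
tcp_pos: [0.4639, -0.105, 0.1189]
eef_rot: [180.0, -0.0, -171.6]
contact_force: [-0.1, -0.5, 0.4]
gripper_width: 0.088
gripper_force: 0.0
```

```bash
cat >> h.py <<'E'
def find(name,z=.009,save=None):
    ci=r.camera_info(name);im=r.capture(name)
    if save: cv2.imwrite(save,im[:,:,::-1])
    hsv=cv2.cvtColor(im,cv2.COLOR_RGB2HSV).astype(int)
    b=hsv[(abs(hsv[...,0]-101)<8)&(hsv[...,1]>60)]; m0=np.median(b,0);print("mat",m0)
    m=((hsv[...,1]<.6*m0[1])|(hsv[...,2]<.5*m0[2])|(abs(hsv[...,0]-m0[0])>9)).astype(np.uint8)
    m=cv2.morphologyEx(m,cv2.MORPH_OPEN,np.ones((3,3),np.uint8))
    for c in contours(m,150,60000):
        print(np.round(c.mean(0)),len(c),rect(cast(ci,c,z)))
    return im,ci
E
python3 -c "
from h import *
st();find('wrist',save='pics/w1.png')"
```

```text
t 1.825 tcp [ 0.4639 -0.105   0.1189] rot [ 1.8000e+02 -4.0000e-02 -1.7157e+02] w 0.088 gf 0.0 F [-0.1 -0.5  0.4]
mat [ 99. 101. 163.]
[308. 343.] 449 [590.1 -62.2 191.1  37.3 -81.6]
[465. 214.] 182 [450.2  40.8  61.5  34.4  50.7]
[282. 205.] 192 [ 463.7 -102.8   48.1   26.9    9.4]
[ 52. 168.] 229 [ 460.1 -277.7   60.1   39.8   55. ]
[333.  22.] 1059 [320.5 -93.1 336.5  47.7 -89.9]
```

View pics/w1.png

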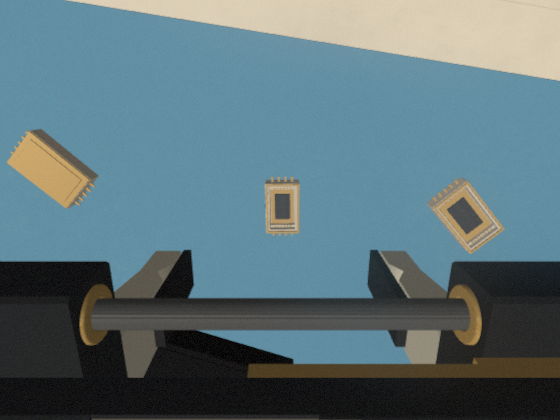

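The wrist image shows the medium open package at (282,205), the large open one at (465,214) and the sealed one at (52,168). Their sizes match, so I'll descend on the medium.

```bash
python3 -c "
from h import *
plan((.464,-.103,.05,-170.6),(.464,-.103,.016,-170.6))"
```

```text
2 rows to [ 4.640e-01 -1.030e-01  5.000e-02 -1.706e+02]
   [-0.001, 0.003, 0.069, 0.0, -0.0, -0.009]
   [-0.001, 0.003, 0.069, 0.0, -0.0, -0.009]
1 rows to [ 4.640e-01 -1.030e-01  1.600e-02 -1.706e+02]
   [-0.0, 0.0, 0.068, -0.0, 0.0, 0.0]
```

Request:
carry_out(targets=[[-0.001, 0.003, 0.069, 0, 0, -0.009], [-0.001, 0.003, 0.069, 0, 0, -0.009], [0, 0, 0.068, 0, 0, 0], [0, 0, 0, 0, 0, 0], [0, 0, 0, 0, 0, 0]])

```text
time_s: 2.5
tcp_pos: [0.4652, -0.1028, 0.0172]
eef_rot: [-180.0, 0.1, -170.6]
contact_force: [0.7, 0.4, -0.5]
gripper_width: 0.0875
gripper_force: 0.0
```

Request:
carry_out(targets=[[0, 0, 0, 0, 0, 0], [0, 0, 0, 0, 0, 0], [0, 0, 0, 0, 0, 0], [0, 0, 0, 0, 0, 0], [0, 0, 0, 0, 0, 0]], hand=0.2, squeeze=20)

```text
time_s: 3.12
tcp_pos: [0.4647, -0.1021, 0.0161]
eef_rot: [180.0, 0.0, -170.5]
contact_force: [-0.5, -0.9, 0.4]
gripper_width: 0.0429
gripper_force: 0.0
```

```bash
python3 -c "
from h import *
st();im,ci=find('wrist',save='pics/w2.png')"
```

```text
t 3.125 tcp [ 0.4647 -0.1021  0.0161] rot [ 180.      0.   -170.54] w 0.0429 gf 0.0 F [-0.5 -0.9  0.4]
mat [ 99. 102. 179.]
[528. 347.] 108 [492.2  38.6  28.8  11.8   9.7]
[280. 348.] 329 [511.1 -93.4  76.8  22.6 -80.5]
[ 35. 354.] 136 [ 537.7 -224.    32.2   12.     9.6]
[456.  12.] 496 [337.2 -52.4  95.   15.2 -90. ]
```

Fingers are slow (about 72 mm/s), so I'll keep closing.

Request:
carry_out(targets=[[0, 0, 0, 0, 0, 0], [0, 0, 0, 0, 0, 0], [0, 0, 0, 0, 0, 0], [0, 0, 0, 0, 0, 0]], hand=0.2)

```text
time_s: 3.68
tcp_pos: [0.4646, -0.1021, 0.016]
eef_rot: [180.0, -0.0, -170.6]
contact_force: [0.3, 1.1, -0.4]
gripper_width: 0.0254
gripper_force: 20.0
```

View pics/w2.png

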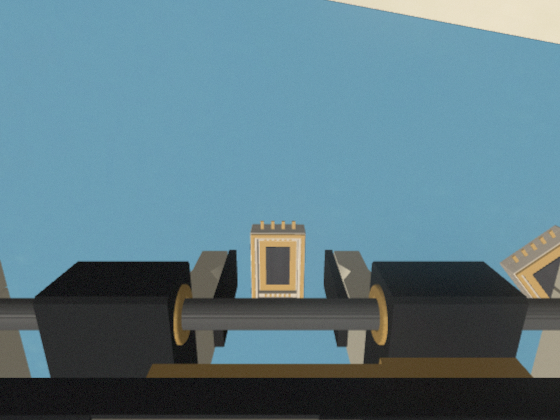

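The package sat centred between the pads (231 to 330 px, package centre 277), so the wrist calibration is good and the package is gripped. I'll lift and look at the carrier with the wrist camera facing forward.

```bash
python3 -c "
from h import *
plan((.4646,-.1021,.066,-170.6),(.575,.14,.22,-8.7))"
```

```text
1 rows to [ 4.650e-01 -1.020e-01  6.600e-02 -1.706e+02]
   [0.0, 0.0, -0.1, 0.0, -0.0, 0.001]
17 rows to [ 0.575  0.14   0.22  -8.7  ]
   [-0.017, 0.026, -0.018, -0.0, 0.0, -0.159]
   [-0.022, 0.023, -0.018, -0.0, 0.0, -0.159]
   [-0.025, 0.019, -0.018, -0.0, 0.0, -0.159]
   [-0.028, 0.014, -0.018, -0.0, 0.0, -0.159]
   [-0.03, 0.01, -0.018, -0.0, 0.0, -0.159]
   [-0.031, 0.005, -0.018, -0.0, 0.0, -0.159]
   [-0.031, -0.001, -0.018, -0.0, 0.0, -0.159]
   [-0.031, -0.006, -0.018, -0.0, 0.0, -0.159]
   [-0.029, -0.011, -0.018, -0.0, 0.0, -0.159]
   [-0.027, -0.015, -0.018, -0.0, 0.0, -0.159]
   [-0.024, -0.02, -0.018, -0.0, 0.0, -0.159]
   [-0.021, -0.024, -0.018, -0.0, 0.0, -0.159]
   [-0.016, -0.027, -0.018, -0.0, 0.0, -0.159]
   [-0.012, -0.029, -0.018, -0.0, 0.0, -0.159]
   [-0.007, -0.031, -0.018, -0.0, 0.0, -0.159]
   [-0.002, -0.031, -0.018, -0.0, 0.0, -0.159]
   [0.003, -0.031, -0.018, -0.0, 0.0, -0.159]
```

Request:
carry_out(targets=[[0, 0, -0.05, 0, 0, 0], [0, 0, -0.05, 0, 0, 0], [-0.017, 0.026, -0.018, 0, 0, -0.159], [-0.022, 0.023, -0.018, 0, 0, -0.159], [-0.025, 0.019, -0.018, 0, 0, -0.159]])

```text
time_s: 4.3
tcp_pos: [0.4841, -0.0587, 0.0934]
eef_rot: [180.0, 0.0, -141.6]
contact_force: [0.6, 0.5, -0.6]
gripper_width: 0.0258
gripper_force: 20.0
```

Request:
carry_out(targets=[[-0.028, 0.014, -0.018, 0, 0, -0.159], [-0.03, 0.01, -0.018, 0, 0, -0.159], [-0.031, 0.005, -0.018, 0, 0, -0.159], [-0.031, -0.001, -0.018, 0, 0, -0.159], [-0.031, -0.006, -0.018, 0, 0, -0.159]])

```text
time_s: 4.92
tcp_pos: [0.5166, 0.0126, 0.1382]
eef_rot: [180.0, -0.0, -93.9]
contact_force: [-0.1, 0.5, -0.0]
gripper_width: 0.0255
gripper_force: 20.0
```

Request:
carry_out(targets=[[-0.029, -0.011, -0.018, 0, 0, -0.159], [-0.027, -0.015, -0.018, 0, 0, -0.159], [-0.024, -0.02, -0.018, 0, 0, -0.159], [-0.021, -0.024, -0.018, 0, 0, -0.159], [-0.016, -0.027, -0.018, 0, 0, -0.159]])

```text
time_s: 5.55
tcp_pos: [0.5493, 0.0837, 0.1832]
eef_rot: [180.0, 0.0, -46.2]
contact_force: [0.4, 0.4, -0.8]
gripper_width: 0.0255
gripper_force: 20.0
```

Request:
carry_out(targets=[[-0.012, -0.029, -0.018, 0, 0, -0.159], [-0.007, -0.031, -0.018, 0, 0, -0.159], [-0.002, -0.031, -0.018, 0, 0, -0.159], [0.003, -0.031, -0.018, 0, 0, -0.159], [0, 0, 0, 0, 0, 0]])

```text
time_s: 6.18
tcp_pos: [0.5751, 0.1414, 0.2193]
eef_rot: [-180.0, -0.0, -8.3]
contact_force: [0.1, 0.2, -1.1]
gripper_width: 0.0251
gripper_force: 20.0
```

```bash
python3 -c "
from h import *
st();find('wrist',z=.006,save='pics/w3.png')"
```

```text
t 6.175 tcp [0.5751 0.1414 0.2193] rot [-1.7997e+02 -3.0000e-02 -8.3300e+00] w 0.0251 gf 20.0 F [ 0.1  0.2 -1.1]
mat [ 99. 101. 190.]
[277. 345.] 215 [368.3 177.9 110.2  47.   89.9]
[ 53. 353.] 210 [390.5 456.2  74.2  74.2  81.7]
[ 41. 250.] 115 [528.8 422.7  45.8  38.2  30.4]
[258. 102.] 725 [647.3 154.1 240.1 120.2  81.2]
[528.  62.] 344 [ 652.  -116.2  101.2   75.8  -11.3]
```

View pics/w3.png

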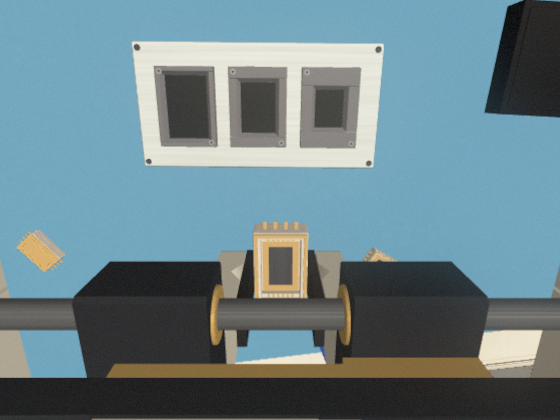

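The carrier is seen at (258,102) with exact size: centre (647.3, 154.1) mm, yaw -8.8°. Pockets large, medium and small run left to right. I'll place the medium.

```bash
python3 -c "
from h import *
plan((.647,.154,.06,-8.8),(.647,.154,.03,-8.8),(.647,.154,.0245,-8.8))"
```

```text
3 rows to [ 0.647  0.154  0.06  -8.8  ]
   [0.047, -0.016, 0.106, 0.0, 0.0, 0.002]
   [0.046, -0.016, 0.106, 0.0, 0.0, 0.002]
   [0.046, -0.016, 0.106, 0.0, 0.0, 0.002]
1 rows to [ 0.647  0.154  0.03  -8.8  ]
   [-0.0, -0.0, 0.06, -0.0, -0.0, -0.0]
1 rows to [ 0.647  0.154  0.024 -8.8  ]
   [0.0, -0.0, 0.011, 0.0, 0.0, 0.0]
```

Request:
carry_out(targets=[[0.047, -0.016, 0.106, 0, 0, 0.002], [0.046, -0.016, 0.106, 0, 0, 0.002], [0.046, -0.016, 0.106, 0, 0, 0.002], [0, 0, 0, 0, 0, 0], [0, 0, 0, 0, 0, 0]])

```text
time_s: 6.85
tcp_pos: [0.6469, 0.1535, 0.0603]
eef_rot: [180.0, 0.0, -8.8]
contact_force: [0.1, -0.2, -0.1]
gripper_width: 0.0259
gripper_force: 20.0
```

Request:
carry_out(targets=[[0, 0, 0.03, 0, 0, 0], [0, 0, 0.03, 0, 0, 0], [0, 0, 0.006, 0, 0, 0], [0, 0, 0.005, 0, 0, 0], [0, 0, 0, 0, 0, 0]])

```text
time_s: 7.48
tcp_pos: [0.6471, 0.1542, 0.0247]
eef_rot: [-180.0, -0.0, -8.7]
contact_force: [0.8, 0.1, -0.1]
gripper_width: 0.0257
gripper_force: 20.0
```

```bash
python3 -c "
from h import *
st();plan((.647,.154,.024,-8.8))"
```

```text
t 7.475 tcp [0.6471 0.1542 0.0247] rot [-1.7999e+02 -1.0000e-02 -8.7200e+00] w 0.0257 gf 20.0 F [ 0.8  0.1 -0.1]
1 rows to [ 0.647  0.154  0.024 -8.8  ]
   [-0.0, 0.0, 0.001, -0.0, -0.0, 0.001]
```

Request:
carry_out(targets=[[0, 0, 0.001, 0, 0, 0], [0, 0, 0, 0, 0, 0]])

```text
time_s: 7.72
tcp_pos: [0.6471, 0.1542, 0.0243]
eef_rot: [-180.0, -0.0, -8.7]
contact_force: [0.2, -0.1, -0.2]
gripper_width: 0.0254
gripper_force: 20.0
```

Request:
carry_out(targets=[[0, 0, 0.001, 0, 0, 0], [0, 0, 0, 0, 0, 0]])

```text
time_s: 7.98
tcp_pos: [0.6472, 0.1541, 0.024]
eef_rot: [-180.0, -0.0, -8.7]
contact_force: [-1.3, 0.6, 3.9]
gripper_width: 0.0258
gripper_force: 20.0
```

Contact at 3.9 N, so I release.

Request:
carry_out(targets=[[0, 0, 0, 0, 0, 0], [0, 0, 0, 0, 0, 0], [0, 0, 0, 0, 0, 0], [0, 0, -0.06, 0, 0, 0], [0, 0, -0.1, 0, 0, 0]], hand=0.5)

```text
time_s: 8.6
tcp_pos: [0.6457, 0.1534, 0.1022]
eef_rot: [179.8, 0.2, -8.7]
contact_force: [0.9, 1.2, -1.2]
gripper_width: 0.0442
gripper_force: 0.0
```

```bash
python3 -c "
from h import *
st();plan((.45,.041,.12,50.7))"
```

```text
t 8.6 tcp [0.6457 0.1534 0.1022] rot [179.85   0.22  -8.75] w 0.0442 gf 0.0 F [ 0.9  1.2 -1.2]
6 rows to [4.50e-01 4.10e-02 1.20e-01 5.07e+01]
   [-0.059, 0.047, -0.006, 0.0, 0.001, -0.165]
   [-0.066, 0.036, -0.006, 0.0, 0.001, -0.165]
   [-0.071, 0.024, -0.006, 0.0, 0.001, -0.165]
   [-0.074, 0.012, -0.006, 0.0, 0.001, -0.165]
   [-0.075, -0.001, -0.006, 0.0, 0.001, -0.165]
   [-0.074, -0.014, -0.006, 0.0, 0.001, -0.165]
```

Request:
carry_out(targets=[[-0.059, 0.047, 0, 0, 0, -0.165], [-0.066, 0.036, 0, 0, 0, -0.165], [-0.071, 0.024, 0, 0, 0, -0.165], [-0.074, 0.012, 0, 0, 0, -0.165], [-0.075, -0.001, 0, 0, 0, -0.165]], hand=1)

```text
time_s: 9.22
tcp_pos: [0.4833, 0.0598, 0.1036]
eef_rot: [180.0, -0.0, 41.1]
contact_force: [-0.1, 0.2, 0.7]
gripper_width: 0.0855
gripper_force: 0.0
```

Request:
carry_out(targets=[[-0.074, -0.014, 0, 0, 0, -0.165], [0, 0, 0, 0, 0, 0], [0, 0, 0, 0, 0, 0]])

```text
time_s: 9.6
tcp_pos: [0.4524, 0.0418, 0.104]
eef_rot: [180.0, -0.1, 50.6]
contact_force: [1.3, 0.2, -1.0]
gripper_width: 0.0879
gripper_force: 0.0
```

```bash
python3 -c "
from h import *
st();find('wrist',save='pics/w4.png');plan((.45,.041,.05,50.7),(.45,.041,.016,50.7))"
```

```text
t 9.6 tcp [0.4524 0.0418 0.104 ] rot [ 1.7996e+02 -7.0000e-02  5.0610e+01] w 0.0879 gf 0.0 F [ 1.3  0.2 -1. ]
mat [ 99. 103. 159.]
[318. 346.] 402 [399.9 -69.  162.1  35.2 -39.4]
[554. 214.] 129 [604.  -88.2  47.8  12.   64. ]
[280. 213.] 256 [450.2  40.   60.2  33.2  50.6]
[456.  31.] 463 [608.1  54.  123.2  60.6 -39.4]
1 rows to [4.50e-01 4.10e-02 5.00e-02 5.07e+01]
   [-0.005, -0.003, 0.108, 0.001, -0.001, -0.001]
1 rows to [4.50e-01 4.10e-02 1.60e-02 5.07e+01]
   [-0.0, -0.0, 0.068, 0.0, -0.0, -0.0]
```

Request:
carry_out(targets=[[-0.005, -0.003, 0.05, 0, 0, 0], [0, -0.001, 0.058, 0, 0, 0], [0, 0, 0.05, 0, 0, 0], [0, 0, 0.018, 0, 0, 0], [0, 0, 0, 0, 0, 0]], hand=0.65)

```text
time_s: 10.28
tcp_pos: [0.4487, 0.0409, 0.0152]
eef_rot: [-180.0, 0.1, 50.7]
contact_force: [0.2, -0.3, -0.5]
gripper_width: 0.0571
gripper_force: 0.0
```

Request:
carry_out(targets=[[0, 0, 0, 0, 0, 0], [0, 0, 0, 0, 0, 0], [0, 0, 0, 0, 0, 0], [0, 0, 0, 0, 0, 0], [0, 0, 0, 0, 0, 0]], hand=0.25, squeeze=25)

```text
time_s: 10.9
tcp_pos: [0.449, 0.0411, 0.0161]
eef_rot: [180.0, -0.1, 50.7]
contact_force: [-1.1, 0.1, 7.3]
gripper_width: 0.0317
gripper_force: 25.0
```

```bash
python3 -c "
from h import *
st();plan((.45,.04,.1,50.7),(.6580,.2233,.1,-8.8),(.6580,.2233,.03,-8.8))"
```

```text
t 10.9 tcp [0.449  0.0411 0.0161] rot [ 1.7997e+02 -6.0000e-02  5.0690e+01] w 0.0317 gf 25.0 F [-1.1  0.1  7.3]
2 rows to [4.50e-01 4.00e-02 1.00e-01 5.07e+01]
   [-0.0, 0.001, -0.084, 0.0, -0.0, -0.0]
   [-0.0, 0.001, -0.084, 0.0, -0.0, -0.0]
6 rows to [ 0.658  0.223  0.1   -8.8  ]
   [0.091, 0.015, 0.0, 0.0, -0.0, 0.165]
   [0.092, -0.001, -0.0, 0.0, -0.0, 0.165]
   [0.091, -0.017, -0.0, 0.0, -0.0, 0.165]
   [0.087, -0.032, -0.0, 0.0, -0.0, 0.165]
   [0.08, -0.047, -0.0, 0.0, -0.0, 0.165]
   [0.071, -0.06, -0.0, 0.0, -0.0, 0.165]
2 rows to [ 0.658  0.223  0.03  -8.8  ]
   [0.0, -0.0, 0.07, 0.0, -0.0, -0.0]
   [0.0, -0.0, 0.07, 0.0, -0.0, -0.0]
```

Request:
carry_out(targets=[[0, 0, -0.084, 0, 0, 0], [0, 0, -0.084, 0, 0, 0], [0.091, 0.015, 0, 0, 0, 0.165], [0.092, -0.001, 0, 0, 0, 0.165], [0.091, -0.017, 0, 0, 0, 0.165]])

```text
time_s: 11.52
tcp_pos: [0.5532, 0.1332, 0.0997]
eef_rot: [-180.0, -0.0, 20.6]
contact_force: [0.4, 0.3, -0.3]
gripper_width: 0.0315
gripper_force: 25.0
```

Request:
carry_out(targets=[[0.087, -0.032, 0, 0, 0, 0.165], [0.08, -0.047, 0, 0, 0, 0.165], [0.071, -0.06, 0, 0, 0, 0.165], [0, 0, 0, 0, 0, 0], [0, 0, 0, 0, 0, 0]])

```text
time_s: 12.15
tcp_pos: [0.6561, 0.224, 0.0985]
eef_rot: [179.9, 0.1, -8.7]
contact_force: [-0.2, -0.6, -1.4]
gripper_width: 0.0315
gripper_force: 25.0
```

```bash
python3 -c "
from h import *
st();im,_=find('wrist');cv2.imwrite('pics/w5.png',im[:,:,::-1]);plan((.6580,.2233,.035,-8.8),(.6580,.2233,.025,-8.8))"
```

```text
t 12.15 tcp [0.6561 0.224  0.0985] rot [ 1.7994e+02  1.0000e-01 -8.6800e+00] w 0.0315 gf 25.0 F [-0.2 -0.6 -1.4]
mat [ 99. 101. 182.]
[517. 350.] 164 [505.   52.5  49.1  38.8  -8.7]
[280. 348.] 265 [541.3 241.8  89.4  34.6  81.3]
[ 44. 350.] 173 [563.3 433.6  49.1  38.4  -8.7]
[306.  17.] 562 [772.9 186.6 154.6  29.5  81.4]
[69. 13.] 356 [798.7 329.4  98.8  21.5  81.4]
2 rows to [ 0.658  0.223  0.035 -8.8  ]
   [0.002, 0.0, 0.064, 0.0, 0.001, 0.001]
   [0.002, 0.0, 0.064, 0.0, 0.001, 0.001]
1 rows to [ 0.658  0.223  0.025 -8.8  ]
   [-0.0, -0.0, 0.02, 0.0, -0.0, -0.0]
```

View pics/w5.png

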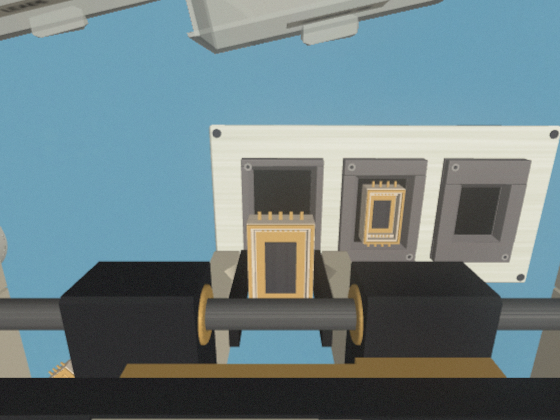

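The medium lies flat in its pocket at (382,214). The large is held over the left pocket and lined up with it.

Request:
carry_out(targets=[[0.002, 0, 0.064, 0, 0, 0], [0.001, 0, 0.064, 0, 0, 0], [0, 0, 0.014, 0, 0, 0], [0, 0, 0.004, 0, 0, 0], [0, 0, 0, 0, 0, 0]])

```text
time_s: 12.82
tcp_pos: [0.659, 0.2244, 0.028]
eef_rot: [-179.9, -0.1, -8.7]
contact_force: [0.7, 0.6, -0.4]
gripper_width: 0.0315
gripper_force: 25.0
```

Request:
carry_out(targets=[[0, 0, 0, 0, 0, 0], [0, 0, 0.001, 0, 0, 0], [0, 0, 0, 0, 0, 0]])

```text
time_s: 13.2
tcp_pos: [0.6585, 0.2242, 0.0263]
eef_rot: [-180.0, -0.0, -8.7]
contact_force: [0.3, -0.7, -0.6]
gripper_width: 0.0316
gripper_force: 25.0
```

Request:
carry_out(targets=[[0, 0, 0.003, 0, 0, 0], [0, 0, 0, 0, 0, 0], [0, 0, 0, 0, 0, 0]])

```text
time_s: 13.58
tcp_pos: [0.6584, 0.2241, 0.0245]
eef_rot: [180.0, 0.0, -8.7]
contact_force: [0.3, 0.7, -1.6]
gripper_width: 0.0316
gripper_force: 25.0
```

Request:
carry_out(targets=[[0, 0, 0.001, 0, 0, 0], [0, 0, 0, 0, 0, 0]])

```text
time_s: 13.82
tcp_pos: [0.6584, 0.2241, 0.0242]
eef_rot: [180.0, -0.0, -8.7]
contact_force: [-0.7, 0.0, 1.1]
gripper_width: 0.0314
gripper_force: 25.0
```

Request:
carry_out(targets=[[0, 0, 0.0005, 0, 0, 0], [0, 0, 0, 0, 0, 0]])

```text
time_s: 14.08
tcp_pos: [0.6584, 0.2241, 0.0242]
eef_rot: [-180.0, -0.0, -8.7]
contact_force: [-2.3, -0.2, 5.5]
gripper_width: 0.0315
gripper_force: 25.0
```

Request:
carry_out(targets=[[0, 0, 0, 0, 0, 0], [0, 0, 0, 0, 0, 0], [0, 0, 0, 0, 0, 0], [0, 0, -0.06, 0, 0, 0], [0, 0, -0.1, 0, 0, 0]], hand=0.5)

```text
time_s: 14.7
tcp_pos: [0.6572, 0.2234, 0.1023]
eef_rot: [179.8, 0.2, -8.7]
contact_force: [0.6, 0.4, 0.2]
gripper_width: 0.0438
gripper_force: 0.0
```

```bash
python3 -c "
from h import *
st();plan((.464,.245,.105,-67.2))"
```

```text
t 14.7 tcp [0.6572 0.2234 0.1023] rot [179.83   0.21  -8.74] w 0.0438 gf 0.0 F [0.6 0.4 0.2]
6 rows to [  0.464   0.245   0.105 -67.2  ]
   [-0.065, 0.003, -0.001, 0.001, 0.0, 0.162]
   [-0.063, 0.014, -0.001, 0.001, 0.0, 0.162]
   [-0.06, 0.024, -0.001, 0.001, 0.0, 0.162]
   [-0.055, 0.034, -0.001, 0.001, 0.0, 0.162]
   [-0.049, 0.043, -0.001, 0.001, 0.0, 0.162]
   [-0.041, 0.05, -0.001, 0.001, 0.0, 0.162]
```

Request:
carry_out(targets=[[-0.065, 0.003, 0, 0, 0, 0.162], [-0.063, 0.014, 0, 0, 0, 0.162], [-0.06, 0.024, 0, 0, 0, 0.162], [-0.055, 0.034, 0, 0, 0, 0.162], [-0.049, 0.043, 0, 0, 0, 0.162]], hand=0.55)

```text
time_s: 15.32
tcp_pos: [0.4964, 0.2416, 0.1038]
eef_rot: [-180.0, 0.0, -57.7]
contact_force: [0.3, 0.7, 0.2]
gripper_width: 0.0478
gripper_force: 0.0
```

Request:
carry_out(targets=[[-0.041, 0.05, 0, 0, 0, 0.162], [0, 0, 0, 0, 0, 0], [0, 0, 0, 0, 0, 0]])

```text
time_s: 15.7
tcp_pos: [0.4656, 0.2457, 0.1042]
eef_rot: [-179.9, 0.0, -66.9]
contact_force: [0.1, -1.0, -0.4]
gripper_width: 0.0483
gripper_force: 0.0
```

```bash
python3 -c "
from h import *
st();find('wrist',save='pics/w6.png');plan((.464,.245,.05,-67.2))"
```

```text
t 15.7 tcp [0.4656 0.2457 0.1042] rot [-1.7994e+02  1.0000e-02 -6.6910e+01] w 0.0483 gf 0.0 F [ 0.1 -1.  -0.4]
mat [ 99. 102. 168.]
[280. 348.] 351 [417.9 356.8 130.7  35.3  23.2]
[ 29. 354.] 114 [610.4 447.2  50.2   9.7 -67. ]
[282. 208.] 152 [464.4 244.3  36.4  20.9 -68.1]
[71. 68.] 562 [637.4 207.3 134.5  88.1  81.1]
1 rows to [ 4.64e-01  2.45e-01  5.00e-02 -6.72e+01]
   [-0.0, 0.004, 0.108, -0.001, 0.0, 0.004]
```

Request:
carry_out(targets=[[0.001, 0.003, 0.05, 0, 0, 0.02], [0, 0, 0.058, 0, 0, 0], [0, 0, 0.05, 0, 0, 0], [0, 0, 0.018, 0, 0, 0], [0, 0, 0, 0, 0, 0]])

```text
time_s: 16.38
tcp_pos: [0.4643, 0.244, 0.0154]
eef_rot: [179.9, -0.0, -68.2]
contact_force: [-0.0, -0.4, 0.1]
gripper_width: 0.0482
gripper_force: 0.0
```

Request:
carry_out(targets=[[0, 0, 0, 0, 0, 0], [0, 0, 0, 0, 0, 0], [0, 0, 0, 0, 0, 0], [0, 0, 0, 0, 0, 0], [0, 0, 0, 0, 0, 0]], hand=0.15, squeeze=20)

```text
time_s: 17.0
tcp_pos: [0.4642, 0.2445, 0.0163]
eef_rot: [-180.0, 0.0, -68.2]
contact_force: [-2.8, -0.9, 6.2]
gripper_width: 0.0198
gripper_force: 20.0
```

```bash
python3 -c "
from h import *
st();s=r.get_state()['tcp_pos'];plan((s[0],s[1],.1,-68.1),(.6366,.0849,.1,-8.8))"
```

```text
t 17.0 tcp [0.4642 0.2445 0.0163] rot [-1.7996e+02  1.0000e-02 -6.8230e+01] w 0.0198 gf 20.0 F [-2.8 -0.9  6.2]
2 rows to [  0.464   0.245   0.1   -68.1  ]
   [-0.0, -0.0, -0.084, -0.0, 0.0, -0.001]
   [-0.0, -0.0, -0.084, -0.0, 0.0, -0.001]
6 rows to [ 0.637  0.085  0.1   -8.8  ]
   [0.071, -0.033, -0.0, 0.0, 0.0, -0.165]
   [0.075, -0.021, -0.0, 0.0, 0.0, -0.165]
   [0.078, -0.008, -0.0, 0.0, 0.0, -0.165]
   [0.078, 0.006, 0.0, 0.0, 0.0, -0.165]
   [0.076, 0.019, 0.0, 0.0, 0.0, -0.165]
   [0.071, 0.032, 0.0, 0.0, 0.0, -0.165]
```

Request:
carry_out(targets=[[0, 0, -0.084, 0, 0, 0], [0, 0, -0.084, 0, 0, 0], [0.071, -0.033, 0, 0, 0, -0.165], [0.075, -0.021, 0, 0, 0, -0.165], [0.078, -0.008, 0, 0, 0, -0.165]])

```text
time_s: 17.62
tcp_pos: [0.5506, 0.1638, 0.0999]
eef_rot: [-180.0, 0.0, -38.2]
contact_force: [0.9, 0.5, -0.5]
gripper_width: 0.0194
gripper_force: 20.0
```

Request:
carry_out(targets=[[0.078, 0.006, 0, 0, 0, -0.165], [0.076, 0.019, 0, 0, 0, -0.165], [0.071, 0.032, 0, 0, 0, -0.165], [0, 0, 0, 0, 0, 0], [0, 0, 0, 0, 0, 0]])

```text
time_s: 18.25
tcp_pos: [0.6353, 0.0845, 0.0993]
eef_rot: [180.0, 0.1, -9.0]
contact_force: [0.1, -0.7, -0.4]
gripper_width: 0.0198
gripper_force: 20.0
```

```bash
python3 -c "
from h import *
st();im,_=find('wrist',z=.006);cv2.imwrite('pics/w7.png',im[:,:,::-1]);plan((.6366,.0849,.035,-8.8),(.6366,.0849,.0255,-8.8))"
```

```text
t 18.25 tcp [0.6353 0.0845 0.0993] rot [ 1.7998e+02  6.0000e-02 -8.9700e+00] w 0.0198 gf 20.0 F [ 0.1 -0.7 -0.4]
mat [ 99. 101. 184.]
[504. 351.] 217 [481.8 -78.   60.6  49.8  81.1]
[280. 348.] 205 [517.8 103.4  63.6  35.1  81.1]
[ 58. 352.] 230 [539.4 287.7  60.5  49.8  81.1]
[535. 152.] 385 [647.6 -90.  111.9  45.5   4.5]
[456.   3.] 104 [751.9 -42.8  31.4   3.8  81. ]
[91. 17.] 472 [779.7 177.9 135.2  30.2  87.4]
2 rows to [ 0.637  0.085  0.035 -8.8  ]
   [0.001, -0.0, 0.064, 0.0, 0.0, -0.001]
   [0.001, -0.0, 0.064, 0.0, 0.0, -0.001]
1 rows to [ 0.637  0.085  0.026 -8.8  ]
   [0.0, -0.0, 0.019, -0.0, 0.0, -0.0]
```

View pics/w7.png

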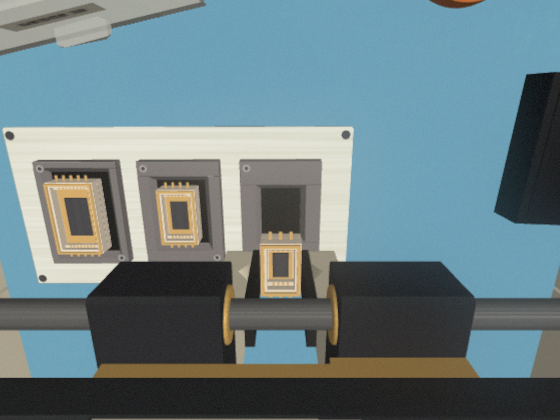

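The large and medium are seated at (77,217) and (179,216). The small is lined up over its pocket, so I lower it.

Request:
carry_out(targets=[[0.001, 0, 0.064, 0, 0, 0], [0.001, 0, 0.064, 0, 0, 0], [0, 0, 0.014, 0, 0, 0], [0, 0, 0.004, 0, 0, 0], [0, 0, 0, 0, 0, 0]])

```text
time_s: 18.92
tcp_pos: [0.6375, 0.0851, 0.0281]
eef_rot: [-180.0, -0.1, -8.8]
contact_force: [-0.2, -0.2, -0.4]
gripper_width: 0.0197
gripper_force: 20.0
```

Request:
carry_out(targets=[[0, 0, 0.001, 0, 0, 0], [0, 0, 0, 0, 0, 0], [0, 0, 0, 0, 0, 0]])

```text
time_s: 19.3
tcp_pos: [0.637, 0.0845, 0.0267]
eef_rot: [-180.0, -0.0, -8.9]
contact_force: [-0.2, -0.0, -0.2]
gripper_width: 0.0197
gripper_force: 20.0
```

Request:
carry_out(targets=[[0, 0, 0.004, 0, 0, 0], [0, 0, 0, 0, 0, 0], [0, 0, 0, 0, 0, 0]])

```text
time_s: 19.68
tcp_pos: [0.637, 0.0845, 0.0244]
eef_rot: [-180.0, -0.0, -8.8]
contact_force: [-0.3, -0.1, 1.6]
gripper_width: 0.02
gripper_force: 20.0
```

Request:
carry_out(targets=[[0, 0, 0.001, 0, 0, 0], [0, 0, 0, 0, 0, 0]])

```text
time_s: 19.92
tcp_pos: [0.637, 0.0846, 0.0244]
eef_rot: [-180.0, -0.0, -8.8]
contact_force: [-1.4, -0.2, 5.1]
gripper_width: 0.0194
gripper_force: 20.0
```

Request:
carry_out(targets=[[0, 0, 0, 0, 0, 0], [0, 0, 0, 0, 0, 0], [0, 0, 0, 0, 0, 0], [0, 0, -0.08, 0, 0, 0], [0, 0, -0.12, 0, 0, 0]], hand=0.45)

```text
time_s: 20.55
tcp_pos: [0.6354, 0.084, 0.1227]
eef_rot: [179.9, 0.2, -8.9]
contact_force: [1.6, 1.3, -0.4]
gripper_width: 0.0391
gripper_force: 0.0
```

```bash
python3 -c "
from h import *
st();plan((.56,-.17,.24,-11))"
```

```text
t 20.55 tcp [0.6354 0.084  0.1227] rot [179.86   0.25  -8.86] w 0.0391 gf 0.0 F [ 1.6  1.3 -0.4]
5 rows to [  0.56  -0.17   0.24 -11.  ]
   [-0.014, 0.105, -0.047, 0.0, 0.001, 0.007]
   [-0.014, 0.105, -0.047, 0.0, 0.001, 0.007]
   [-0.013, 0.105, -0.047, 0.0, 0.001, 0.007]
   [-0.012, 0.105, -0.047, 0.0, 0.001, 0.007]
   [-0.011, 0.105, -0.047, 0.0, 0.001, 0.007]
```

Request:
carry_out(targets=[[-0.014, 0.105, -0.047, 0, 0, 0.007], [-0.014, 0.105, -0.047, 0, 0, 0.007], [-0.013, 0.105, -0.047, 0, 0, 0.007], [-0.012, 0.105, -0.047, 0, 0, 0.007], [-0.011, 0.105, -0.047, 0, 0, 0.007]], hand=0.6)

```text
time_s: 21.18
tcp_pos: [0.5603, -0.1703, 0.2422]
eef_rot: [-180.0, -0.0, -11.0]
contact_force: [1.4, 0.5, -0.4]
gripper_width: 0.0525
gripper_force: 0.0
```

Request:
carry_out(targets=[[0, 0, 0, 0, 0, 0], [0, 0, 0, 0, 0, 0], [0, 0, 0, 0, 0, 0]])

```text
time_s: 21.55
tcp_pos: [0.5611, -0.168, 0.2405]
eef_rot: [-180.0, 0.1, -10.9]
contact_force: [-0.5, -0.1, 0.4]
gripper_width: 0.0528
gripper_force: 0.0
```

```bash
python3 - <<'E'
from h import *
st();im,ci=find('wrist',z=.0,save='pics/w8.png')
g=cv2.cvtColor(im,cv2.COLOR_RGB2GRAY);dark=(g<70).astype(np.uint8)
for c in contours(dark[:255],3000,60000): print("dark",np.round(c.mean(0)),rect(cast(ci,c,.027)),rect(cast(ci,c,0)))
hsv=cv2.cvtColor(im,cv2.COLOR_RGB2HSV);b=((hsv[...,1]<60)&(hsv[...,2]>120)).astype(np.uint8)
for c in contours(b[:255],150,9000): print("bright",np.round(c.mean(0)),rect(cast(ci,c,.052)))
E
```

```text
t 21.55 tcp [ 0.5611 -0.168   0.2405] rot [-1.800e+02  7.000e-02 -1.089e+01] w 0.0528 gf 0.0 F [-0.5 -0.1  0.4]
mat [ 99. 101. 203.]
[258. 336.] 244 [354.4 -97.3 157.   29.  -90. ]
[388. 238.] 139 [ 454.8 -279.6   62.6   36.6   54.9]
[ 43. 148.] 390 [637.1  93.9 122.1 114.1  -8.8]
[284.  96.] 629 [ 635.1 -185.9  230.9  102.    78.7]
[518.   6.] 93 [ 676.5 -428.7   41.5   15.    79.1]
[118.   3.] 88 [755.  -41.3  42.5   7.   79.1]
dark [284.  96.] [ 635.6 -185.7  214.7   94.9   78.8] [ 635.2 -185.9  230.6  101.9   78.8]
bright [384. 229.] [ 490.6 -267.7   55.9   28.9   86.6]
bright [543. 194.] [ 497.2 -423.1   42.1   34.5    7.1]
bright [ 42. 147.] [636.5  50.8  25.9   8.6  -7.8]
bright [ 34. 145.] [638.4  58.2  37.3  33.6  -8.6]
bright [ 62. 146.] [633.3  31.8  67.    5.1  -8.8]
bright [285. 100.] [ 635.5 -186.    83.4   15.9   79.1]
```

View pics/w8.png

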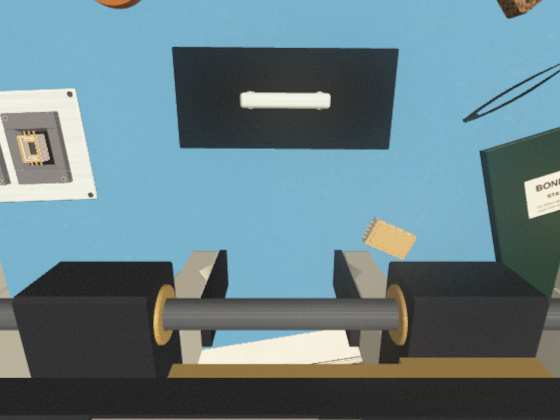

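The cover is at (284,96) with true size: centre (635.6, -185.8) mm, long axis at 78.9°. The small package is in its pocket at (33,148).

```bash
python3 -c "
from h import *
plan((.6356,-.1858,.12,-101.1))"
```

```text
10 rows to [   0.636   -0.186    0.12  -101.1  ]
   [0.015, 0.001, 0.024, 0.0, 0.0, 0.15]
   [0.015, -0.002, 0.024, 0.0, 0.0, 0.15]
   [0.015, -0.004, 0.024, 0.0, 0.0, 0.15]
   [0.014, -0.006, 0.024, 0.0, 0.0, 0.15]
   [0.013, -0.008, 0.024, 0.0, 0.0, 0.15]
   [0.011, -0.01, 0.024, 0.0, 0.0, 0.15]
   [0.01, -0.012, 0.024, 0.0, 0.0, 0.15]
   [0.008, -0.013, 0.024, 0.0, 0.0, 0.15]
   [0.005, -0.014, 0.024, 0.0, 0.0, 0.15]
   [0.003, -0.015, 0.024, 0.0, 0.0, 0.15]
```

Request:
carry_out(targets=[[0.015, 0.001, 0.024, 0, 0, 0.15], [0.015, -0.002, 0.024, 0, 0, 0.15], [0.015, -0.004, 0.024, 0, 0, 0.15], [0.014, -0.006, 0.024, 0, 0, 0.15], [0.013, -0.008, 0.024, 0, 0, 0.15]])

```text
time_s: 22.22
tcp_pos: [0.5985, -0.1772, 0.1802]
eef_rot: [179.9, 0.0, -56.2]
contact_force: [0.3, 0.1, -0.3]
gripper_width: 0.0527
gripper_force: 0.0
```

Request:
carry_out(targets=[[0.011, -0.01, 0.024, 0, 0, 0.15], [0.01, -0.012, 0.024, 0, 0, 0.15], [0.008, -0.013, 0.024, 0, 0, 0.15], [0.005, -0.014, 0.024, 0, 0, 0.15], [0.003, -0.015, 0.024, 0, 0, 0.15]])

```text
time_s: 22.85
tcp_pos: [0.6352, -0.1863, 0.1201]
eef_rot: [179.9, -0.0, -101.1]
contact_force: [-0.0, -0.1, 1.2]
gripper_width: 0.0527
gripper_force: 0.0
```

Request:
carry_out(targets=[[0, 0, 0, 0, 0, 0], [0, 0, 0, 0, 0, 0]])

```text
time_s: 23.1
tcp_pos: [0.6349, -0.1868, 0.1213]
eef_rot: [180.0, -0.0, -100.7]
contact_force: [0.2, -0.1, -0.1]
gripper_width: 0.0526
gripper_force: 0.0
```

```bash
python3 - <<'E'
from h import *
st();ci=r.camera_info('wrist');im=r.capture('wrist')
hsv=cv2.cvtColor(im,cv2.COLOR_RGB2HSV);b=((hsv[...,1]<60)&(hsv[...,2]>120)).astype(np.uint8)
for c in contours(b[:255],300,20000): print("bright",np.round(c.mean(0)),rect(cast(ci,c,.052)))
plan((.6356,-.1858,.042,-101.1))
E
```

```text
t 23.1 tcp [ 0.6349 -0.1868  0.1213] rot [ 1.7998e+02 -1.0000e-02 -1.0070e+02] w 0.0526 gf 0.0 F [ 0.2 -0.1 -0.1]
bright [278. 207.] [ 633.2 -197.8   68.2   15.3   78.7]
bright [487.  51.] [ 498.6 -270.8   44.2   26.1  -85.1]
2 rows to [ 6.360e-01 -1.860e-01  4.200e-02 -1.011e+02]
   [-0.001, -0.0, 0.08, -0.0, -0.0, 0.003]
   [-0.001, -0.0, 0.08, -0.0, -0.0, 0.003]
```

Request:
carry_out(targets=[[-0.001, 0, 0.06, 0, 0, 0.003], [-0.001, 0, 0.06, 0, 0, 0.003], [0, 0, 0.038, 0, 0, 0], [0, 0, 0, 0, 0, 0], [0, 0, 0, 0, 0, 0]])

```text
time_s: 23.78
tcp_pos: [0.6359, -0.1865, 0.0435]
eef_rot: [-179.9, -0.0, -101.3]
contact_force: [-0.5, 0.8, 0.9]
gripper_width: 0.0529
gripper_force: 0.0
```

Request:
carry_out(targets=[[0, 0, 0, 0, 0, 0], [0, 0, 0, 0, 0, 0], [0, 0, 0, 0, 0, 0], [0, 0, 0, 0, 0, 0], [0, 0, 0, 0, 0, 0]], hand=0.08, squeeze=45)

```text
time_s: 24.4
tcp_pos: [0.6352, -0.1864, 0.0424]
eef_rot: [-180.0, -0.0, -101.3]
contact_force: [-0.7, -0.1, 0.7]
gripper_width: 0.0134
gripper_force: 45.0
```

Request:
carry_out(targets=[[0, 0, 0, 0, 0, 0], [0, 0, -0.02, 0, 0, 0], [0, 0, -0.03, 0, 0, 0], [0, 0, -0.05, 0, 0, 0], [0, 0, 0, 0, 0, 0]])

```text
time_s: 25.02
tcp_pos: [0.6368, -0.1866, 0.0954]
eef_rot: [-179.7, 0.0, -101.3]
contact_force: [0.7, 0.6, -2.8]
gripper_width: 0.0136
gripper_force: 45.0
```

```bash
python3 -c "
from h import *
st();s=r.get_state()['tcp_pos'];plan((s[0],s[1],.13,-101.1),(.6473,.1541,.13,-98.8))"
```

```text
t 25.025 tcp [ 0.6368 -0.1866  0.0954] rot [-1.7972e+02  3.0000e-02 -1.0128e+02] w 0.0136 gf 45.0 F [ 0.7  0.6 -2.8]
1 rows to [   0.637   -0.187    0.13  -101.1  ]
   [-0.0, -0.0, -0.069, -0.005, 0.0, -0.003]
6 rows to [  0.647   0.154   0.13  -98.8  ]
   [-0.112, 0.018, 0.0, 0.0, 0.0, -0.006]
   [-0.112, 0.018, 0.0, 0.0, 0.0, -0.006]
   [-0.112, 0.017, 0.0, 0.0, 0.0, -0.006]
   [-0.112, 0.016, 0.0, 0.0, 0.0, -0.006]
   [-0.113, 0.015, 0.0, 0.0, 0.0, -0.006]
   [-0.113, 0.015, 0.0, 0.0, 0.0, -0.006]
```

Request:
carry_out(targets=[[0, 0, -0.069, 0, 0, 0], [-0.04, 0.006, 0, 0, 0, 0], [-0.074, 0.011, 0, 0, 0, -0.006], [-0.08, 0.012, 0, 0, 0, -0.006], [-0.08, 0.012, 0, 0, 0, -0.006]])

```text
time_s: 25.65
tcp_pos: [0.6402, -0.0462, 0.1256]
eef_rot: [179.9, -0.0, -100.2]
contact_force: [0.3, -0.5, -2.2]
gripper_width: 0.0134
gripper_force: 45.0
```

Request:
carry_out(targets=[[-0.08, 0.012, 0, 0, 0, -0.006], [-0.08, 0.012, 0, 0, 0, -0.006], [-0.08, 0.012, 0, 0, 0, -0.006], [-0.08, 0.011, 0, 0, 0, -0.006], [-0.05, 0.006, 0, 0, 0, 0]])

```text
time_s: 26.28
tcp_pos: [0.6447, 0.1411, 0.1256]
eef_rot: [179.9, -0.0, -98.7]
contact_force: [0.2, 0.1, -2.0]
gripper_width: 0.0137
gripper_force: 45.0
```

Request:
carry_out(targets=[[-0.03, 0.004, 0, 0, 0, 0], [0, 0, 0, 0, 0, 0], [0, 0, 0, 0, 0, 0], [0, 0, 0, 0, 0, 0]])

```text
time_s: 26.78
tcp_pos: [0.646, 0.1529, 0.1268]
eef_rot: [180.0, -0.0, -98.9]
contact_force: [-0.4, 0.6, -2.6]
gripper_width: 0.0137
gripper_force: 45.0
```

```bash
python3 -c "
from h import *
st()
cv2.imwrite('pics/s9.png',cv2.resize(r.capture('side')[80:280,120:400],None,fx=2.8,fy=2.8)[:,:,::-1])
plan((.6473,.1541,.07,-98.8))"
```

```text
t 26.775 tcp [0.646  0.1529 0.1268] rot [ 1.7999e+02 -1.0000e-02 -9.8860e+01] w 0.0137 gf 45.0 F [-0.4  0.6 -2.6]
1 rows to [ 6.47e-01  1.54e-01  7.00e-02 -9.88e+01]
   [-0.003, -0.002, 0.114, 0.0, -0.0, -0.001]
```

View pics/s9.png

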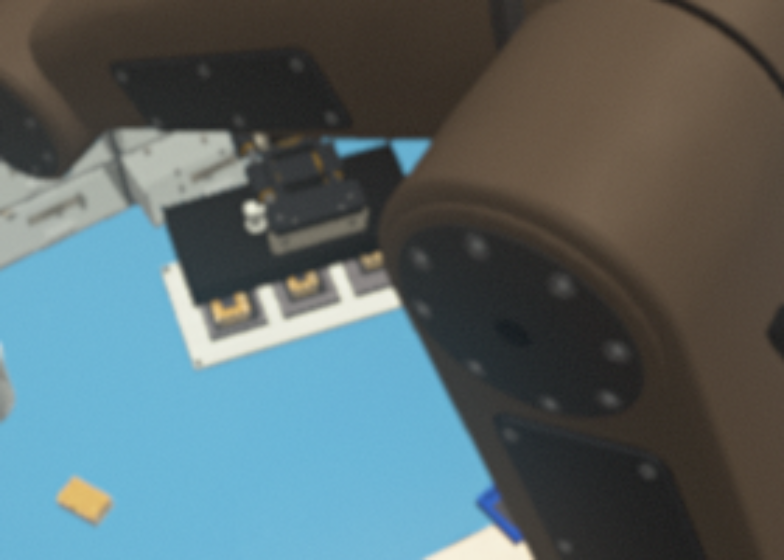

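The cover hangs level over the nests with the packages below it, and there is clearance to the drawers. I lower it.

Request:
carry_out(targets=[[-0.002, 0.002, 0.04, 0, 0, 0], [0, 0, 0.05, 0, 0, 0], [0, 0, 0.03, 0, 0, 0], [0, 0, 0.02, 0, 0, 0], [0, 0, 0, 0, 0, 0]])

```text
time_s: 27.45
tcp_pos: [0.645, 0.1548, 0.0563]
eef_rot: [180.0, -0.0, -98.8]
contact_force: [-0.0, -0.8, -2.2]
gripper_width: 0.0135
gripper_force: 45.0
```

Request:
carry_out(targets=[[0, 0, 0.006, 0, 0, 0], [0, 0, 0, 0, 0, 0], [0, 0, 0, 0, 0, 0]])

```text
time_s: 27.82
tcp_pos: [0.6454, 0.1552, 0.0543]
eef_rot: [-180.0, 0.0, -98.8]
contact_force: [-1.2, -0.2, -2.1]
gripper_width: 0.0136
gripper_force: 45.0
```

Request:
carry_out(targets=[[0.001, -0.003, 0.004, 0, 0, 0], [0, 0, 0.004, 0, 0, 0], [0, 0, 0, 0, 0, 0], [0, 0, 0, 0, 0, 0]])

```text
time_s: 28.32
tcp_pos: [0.6465, 0.1543, 0.0498]
eef_rot: [180.0, -0.0, -98.8]
contact_force: [-0.6, 0.2, -2.1]
gripper_width: 0.0135
gripper_force: 45.0
```

Request:
carry_out(targets=[[0, 0, 0.002, 0, 0, 0], [0, 0, 0, 0, 0, 0], [0, 0, 0, 0, 0, 0]])

```text
time_s: 28.7
tcp_pos: [0.6466, 0.1544, 0.0488]
eef_rot: [-180.0, -0.0, -98.8]
contact_force: [0.2, 0.7, -2.8]
gripper_width: 0.0134
gripper_force: 45.0
```

Request:
carry_out(targets=[[0, 0, 0.001, 0, 0, 0], [0, 0, 0, 0, 0, 0]])

```text
time_s: 28.95
tcp_pos: [0.6466, 0.1544, 0.0485]
eef_rot: [-180.0, 0.0, -98.8]
contact_force: [0.1, 0.3, -1.2]
gripper_width: 0.0132
gripper_force: 45.0
```

Request:
carry_out(targets=[[0, 0, 0.001, 0, 0, 0], [0, 0, 0, 0, 0, 0]])

```text
time_s: 29.2
tcp_pos: [0.6467, 0.1544, 0.0484]
eef_rot: [-180.0, 0.0, -98.8]
contact_force: [-2.2, -0.0, 5.3]
gripper_width: 0.0136
gripper_force: 45.0
```

Contact at exactly the expected height (TCP 0.0484), so the cover is down. I release, retreat and check.

Request:
carry_out(targets=[[0, 0, 0, 0, 0, 0], [0, 0, 0, 0, 0, 0], [0, 0, 0, 0, 0, 0], [0, 0, 0, 0, 0, 0], [0, 0, -0.04, 0, 0, 0]], hand=0.45)

```text
time_s: 29.82
tcp_pos: [0.6455, 0.1539, 0.0663]
eef_rot: [179.8, -0.1, -98.8]
contact_force: [0.6, 0.8, 0.1]
gripper_width: 0.0393
gripper_force: 0.0
```

Request:
carry_out(targets=[[0, 0, -0.1, 0, 0, 0], [0, 0, -0.1, 0, 0, 0], [0, -0.08, 0, 0, 0, 0.1], [0.08, -0.08, 0, 0, 0, 0], [0.1, -0.05, 0, 0, 0, 0]])

```text
time_s: 30.45
tcp_pos: [0.7271, 0.0442, 0.1673]
eef_rot: [-180.0, -0.0, -104.7]
contact_force: [-0.2, -0.4, -0.2]
gripper_width: 0.0393
gripper_force: 0.0
```

```bash
python3 - <<'E'
from h import *
st()
ci=r.camera_info("top");im=r.capture("top")
g=cv2.cvtColor(im,cv2.COLOR_RGB2GRAY)
for c in contours((g<75).astype(np.uint8),1500,9000): print(np.round(c.mean(0)),rect(cast(ci,c,.033)))
a=cv2.resize(im[100:300,100:380],None,fx=2.2,fy=2.2)
cv2.imwrite("pics/t10.png",a[:,:,::-1])
E
```

```text
t 30.45 tcp [0.7271 0.0442 0.1673] rot [-180.    -0.  -104.7] w 0.0393 gf 0.0 F [-0.2 -0.4 -0.2]
[248. 150.] [662.5 143.6 237.5 124.4  59.4]
[291.  62.] [896.4  32.9 339.2 174.4  -1.4]
```

View pics/t10.png

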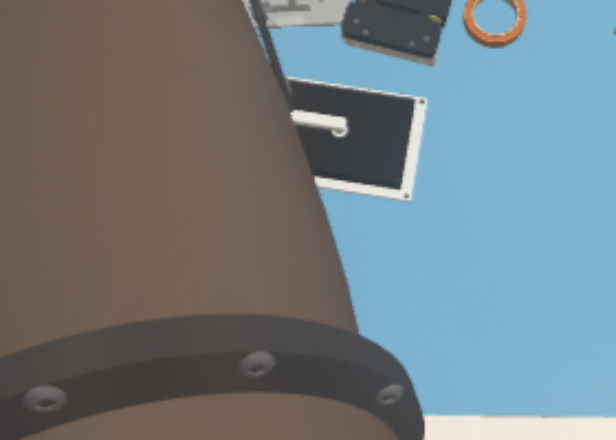

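I retreated in +x by mistake, though without touching anything. The arm blocks the top view, so I'll move it clear.

```bash
python3 -c "
from h import *
plan((.5,-.25,.22,-104.7))"
```

```text
7 rows to [   0.5    -0.25    0.22 -104.7 ]
   [0.096, 0.042, -0.015, 0.0, -0.0, -0.001]
   [0.096, 0.042, -0.015, 0.0, -0.0, -0.001]
   [0.096, 0.042, -0.015, 0.0, -0.0, -0.001]
   [0.096, 0.042, -0.015, 0.0, -0.0, -0.001]
   [0.096, 0.042, -0.015, 0.0, -0.0, -0.001]
   [0.096, 0.042, -0.015, 0.0, -0.0, -0.001]
   [0.096, 0.042, -0.015, 0.0, -0.0, -0.001]
```

Request:
carry_out(targets=[[0.096, 0.042, -0.015, 0, 0, 0], [0.096, 0.042, -0.015, 0, 0, 0], [0.096, 0.042, -0.015, 0, 0, 0], [0.096, 0.042, -0.015, 0, 0, 0], [0.096, 0.042, -0.015, 0, 0, 0]])

```text
time_s: 31.12
tcp_pos: [0.562, -0.1618, 0.2057]
eef_rot: [-180.0, 0.0, -104.8]
contact_force: [-0.2, -1.1, 0.0]
gripper_width: 0.0394
gripper_force: 0.0
```

Request:
carry_out(targets=[[0.096, 0.042, -0.015, 0, 0, 0], [0.096, 0.042, -0.015, 0, 0, 0], [0, 0, 0, 0, 0, 0], [0, 0, 0, 0, 0, 0]])

```text
time_s: 31.62
tcp_pos: [0.4981, -0.2428, 0.2205]
eef_rot: [-180.0, 0.0, -104.8]
contact_force: [0.6, -0.9, -1.0]
gripper_width: 0.0394
gripper_force: 0.0
```

```bash
python3 - <<'E'
from h import *
st()
ci=r.camera_info("top");im=r.capture("top");g=cv2.cvtColor(im,cv2.COLOR_RGB2GRAY)
for c in contours((g<75).astype(np.uint8),1500,9000): print("dark",np.round(c.mean(0)),rect(cast(ci,c,.033)),rect(cast(ci,c,.006)))
hsv=cv2.cvtColor(im,cv2.COLOR_RGB2HSV);b=((hsv[...,1]<60)&(hsv[...,2]>120)).astype(np.uint8)
for c in contours(b,60,9000):
    u,v=c.mean(0)
    if 180<u<300 and 120<v<200: print("bright",np.round([u,v]),rect(cast(ci,c,.058)),rect(cast(ci,c,.006)))
s=r.capture("side")
A=cv2.resize(im[100:220,150:350],(600,360));B=cv2.resize(s[130:230,150:300],(360,240))
A2=np.zeros((600,600,3),np.uint8);A2[:360]=A;A2[360:,:360]=B
cv2.imwrite("pics/t11.png",A2[:,:,::-1])
E
```

```text
t 31.625 tcp [ 0.4981 -0.2428  0.2205] rot [-1.7997e+02  1.0000e-02 -1.0484e+02] w 0.0394 gf 0.0 F [ 0.6 -0.9 -1. ]
dark [253. 159.] [637.3 118.5 143.4  99.2  81.4] [646.3 120.3 147.9 102.3  81.4]
dark [535. 149.] [ 688.4 -532.8  543.7  136.8   -7.6] [ 699.1 -551.4  560.7  141.1   -7.6]
bright [239. 154.] [642.5 152.3  85.8  21.7  82.1] [660.8 158.   91.1  23.   82.1]
bright [240. 158.] [634.7 150.3 213.3 103.8  81.3] [652.5 155.9 226.5 110.3  81.3]
bright [242. 160.] [629.9 146.7 226.3 113.4  81.2] [647.5 152.  240.3 120.4  81.2]
```

View pics/t11.png

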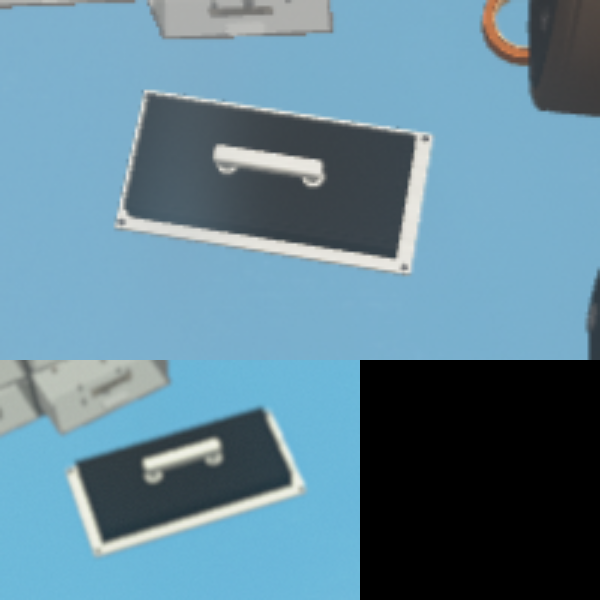

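The picture shows the cover square on the plate, with a rim visible all round and the same yaw as the carrier (81.3°). Nothing else has moved, so I'm handing in.

```bash
python3 -c "
from plant import r
print(r.close_job())"
```

```text
the job is handed in; nothing more can be done
None
```

The three open packages are in their matching nests, the dust cover stands down on the carrier plate, and I left the sealed packages and the blue look-alike alone; the job was handed in at about 32 s of the 104 s limit.

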